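# Seat a fired test rod against the stop of a V-groove length gauge

## Task

Take the white-ended clay test rod from the wooden rest and lay it in the V-groove of the length gauge, white end towards the steel stop and a couple of centimetres short of it and clear of the red jaw, and let go. Then slide the red jaw by its brass knob so that it pushes the rod along the groove until the rod's white end touches the stop; keep it lightly pressed there for about a second, with only a few newtons because the rod chips, then let go and leave it touching the stop. Leave the other rods and everything else as they are.

Things in the scene. Friction and masses are not known exactly. Their poses are not given: they have to be found in the camera images.
- rod: the rod to measure: fired clay, terracotta-coloured cylinder 20 mm in diameter, about 0.1 kg, glazed white over 42 mm at one end. Origin on its axis, 68 mm from the white end face. Rods shrink unevenly: the plain end lies anywhere from 62 to 78 mm behind the origin (130 to 146 mm in all). x along the rod towards the white end. Its end chips if pressed on the stop with more than 15 N
- rod_blue: a like rod with a blue end, about 142 mm long; leave it lying on the rest. Origin at its middle, x along it
- rod_green: a like rod with a green end, about 138 mm long; leave it lying on the rest. Origin at its middle, x along it
- rest: fixed wooden rest, board 135 x 190 mm, 10 mm thick, with three parallel pairs of V-notched saddles 64 mm apart (tops at 34.5 mm); the rods lie in them in any order, axes 40 mm above the table. Between the saddles of a pair 84 mm are clear down to the board, for the fingers either side of the rod's middle. Origin: centre of underside; x along the rods (white end to +x), z up
- gauge: fixed length gauge: dark wooden base 275 x 85 x 10 mm, on it an aluminium 90-degree V-groove bar 30 mm wide along x, top at 40 mm, groove 8.5 mm deep; a rod in it has its axis 45.6 mm above the table. The bar is cut away from 56 to 118 mm before the stop's face, for the fingers. Stop at the +x end, red jaw on the rear part. Origin: centre of underside; x along the groove to the stop
- stop: steel end stop of the gauge, a plate 44 mm wide, 62 mm high above the table, 14 mm thick. Origin: the point of its face (the face looks along -x of the gauge) that the rod's axis meets, 110 mm along +x from the gauge's origin and 45.6 mm above the table; x axis along the groove, into the stop; z up
- jaw_knob (a point): on the brass knob of the red sliding jaw: an upright round post 20 mm in diameter from 63.5 to 103.5 mm above the table, this point on its axis at 85 mm, the height to grip. The jaw's flat pushing face is 12 mm ahead of the knob's axis, towards the stop; the jaw is 44 mm wide, its body's top at 63.5 mm. x axis along the groove towards the stop
- jaw: the red jaw, sliding along the groove. Origin at table height under its flat pushing face, on the groove's centre line; x axis towards the stop. Travels 100 mm: fully drawn back its face is 210 mm before the stop's face; it starts 0 to 20 mm ahead of that. It slides against a dry friction of about 2.5 N, stays where it is left, has no spring
- bowl: bystander: loose blue bowl, 120 mm wide, 55 mm high; origin under its centre
- vase: bystander: loose dark vase, 76 mm wide, 115 mm high; origin under its centre
- brush: bystander: loose brush lying on the table
- mug: bystander: loose terracotta mug, 76 mm wide, 85 mm high; origin under its centre
Not all that is in view belongs to the job. Leave any turquoise look-alike of the rod alone.

How it is judged:
By the outcome, as a careful person would: the job done as asked, in the order asked, and still so for the second after the job is handed in, with the robot touching nothing.
It also fails if it takes over 72 s, if anything falls off the work surface, if the arm or the gripper's body presses on something with over 40 N, if the wrist force passes 120 N, or if a joint passes its speed limit or range.

## Robot

A 6-joint arm with a two-finger parallel gripper is mounted at the origin on the work surface. World frame = base frame: x ahead of the robot, y to its left, z up, the work surface at z = 0. Lengths are in m, angles in degrees, forces in N, time in s.
With the tool pointing down it reaches from about 0.425 to 0.95 m from the base axis. Payload 14.7 kg.
Tool frame: the origin (TCP) lies midway between the tips of the shut fingers; the grasp point (between the pads) lies robot.grasp_offset behind it (robot.grasp_offset is the distance from the TCP to the grasp point, in m); z points along the fingers, y is the line along which they close (so a half turn about z gives the same grasp; the last joint's range is limited). The gripper opens to 85 mm and grips with 20 to 120 N. Pads are 22 mm wide; open, the fingers measure 114 mm over their backs; the gripper's body (76 mm by 85 mm) begins 54 mm behind the grasp point. The pads swing forward as they close: fully open they stand 13 mm farther back than shut.
Start: joints at [64.939, 27.513, 91.461, -0, 61.026, -2.67], TCP at [0.248, 0.601, 0.231] pointing down, gripper open.
Joint ranges: [-157.49, 157.49], [-46.99, 117.5], [13.45, 153.17], [-89.5, 269.5], [5.16, 153.95], [-167.48, 167.48]. Speed limits (degrees/s): [108.29, 108.29, 136.94, 172.46, 172.46, 172.46].

## Interface

Orientations are given as [roll, pitch, yaw] about the fixed x, y, z axes, in that order (R = Rz(yaw) Ry(pitch) Rx(roll)).
In Python, from rig import readout, viewer, job, robot gives the robot as it stands.
- The arm moves only by the shell command python3 -m jog 'ROWS'. ROWS is JSON, a list that holds one entry, the list of rows, each a list of 7 numbers: the shift along the tool's x, y, z scaled (see below), then the turn, a rotation vector about the tool's x, y, z scaled (see below), then the opening in per cent of the stroke, from 0 (shut) to 100 (fully open). In form: [[[x, y, z, wx, wy, wz, gripper], ...]]. A call has 1 to 20 rows; each row shifts and turns the commanded pose from where the row before left it, along the tool's axes as they then stand; what a row does not reach is not made up. The controller multiplies each number of a shift by 1 m and each number of a turn by 4 degrees. A row lasts 1/8 s, in which the tool goes at most 62.5 mm and 10.7 degrees, less where a joint would pass 70% of its speed; a pose out of reach is approached as far as the arm can. A call with a number of a shift or a turn outside -1 to 1 is refused whole. A call with a gripper value outside its range is refused whole. The fingers move at their own pace and stop on an object; the grip force is fixed at half the most. Time passes only in rows, so rows that do not move let the fingers close. It gives the time, the measured TCP pose, the force, the opening and the grip force at its end, in the units of the state.
- readout.sense(): the state, without advancing time (a new reading comes with each control period).
- viewer.read_camera(name): name is "side" or "top" or "wrist"; returns a dict with "image" (384x512x3 uint8, red, green, blue), "mtx" (3x3 intrinsics, pixels), "rvec" (rotation vector, rad) and "tvec" (3), from world to camera coordinates, as OpenCV has them. Camera axes: x right, y down, z forward; pixel columns grow to the right and rows downward; lengths in m; the calibration is good to about 2 mm. A picture is of the moment at which its call begins. There is no depth.
- job.sign_off(): hands the job in; it is judged then, once.
The state is a dict: "time_s": time; "joints": joint angles; "joint_velocities": joint speeds; "joint_efforts": joint torques, N m; "position": TCP position; "tcp_rot": TCP orientation; "contact_force": force on the tool from outside, world axes, zero at the start; "ft_torque": the same for the moment, N m; "finger_gap": finger opening in m; "grasp_force": force on a finger pad.
Only numpy, scipy, OpenCV 4.12 (cv2) and the standard library are available. Lean on these libraries where they do the work, as an engineer would, in place of code of your own. Each camera call takes 0.05 s, during which the arm holds its last target. There are 200 camera calls.

## Working session

There is one attempt and no reset: what is moved stays moved. The work goes in short steps, Python scripts to look and compute and a shell command to move; the robot and the scene stay as the last step left them, time stands still between calls to the robot, and variables do not carry over. Pictures are saved under pics/ and viewed, at most 11 in all, crops included, and the job is handed in when it is done.

```bash
mkdir -p pics
cat > h.py <<'E'
import numpy as np, cv2
from rig import readout, viewer, job, robot
from scipy.spatial.transform import Rotation as Ro
def cam(n,f):
    c=viewer.read_camera(n); cv2.imwrite(f'pics/{f}.png',c['image'][:,:,::-1]); np.savez(f'pics/{f}.npz',m=c['mtx'],r=c['rvec'],t=c['tvec']); return c
def ray(f,uv):
    c=np.load(f'pics/{f}.npz'); R=cv2.Rodrigues(c['r'])[0]; o=-R.T@c['t'].ravel()
    d=R.T@np.linalg.inv(c['m'])@np.array([*uv,1.]); return o,d/np.linalg.norm(d)
def atz(f,uv,z):
    o,d=ray(f,uv); return o+d*(z-o[2])/d[2]
def tri(obs):
    A=np.zeros((3,3));b=np.zeros(3);L=[ray(*q) for q in obs]
    for o,d in L:
        P=np.eye(3)-np.outer(d,d);A+=P;b+=P@o
    p=np.linalg.solve(A,b); return p,[np.linalg.norm((np.eye(3)-np.outer(d,d))@(p-o)) for o,d in L]
def proj(f,p):
    c=np.load(f'pics/{f}.npz'); return cv2.projectPoints(np.array(p,float).reshape(-1,1,3),c['r'],c['t'],c['m'],None)[0].reshape(-1,2)
E
python3 - <<'E'
from h import *
for n in('top','side','wrist'): cam(n,n+'0')
a=[cv2.imread(f'pics/{n}0.png') for n in('top','side')]
cv2.imwrite('pics/v1.png',cv2.resize(np.vstack(a),None,fx=.78,fy=.78)) 
cv2.imwrite('pics/top0x.png',cv2.resize(a[0],(800,600),interpolation=cv2.INTER_CUBIC))
cv2.imwrite('pics/side0x.png',cv2.resize(a[1],(800,600),interpolation=cv2.INTER_CUBIC))
s=readout.sense();print(s,robot.grasp_offset)
for n in('top0','side0','wrist0'):print(n,ray(n,(256,192)))
E
```

```text
{'time_s': 0.15, 'joints': array([ 6.49410202e+01,  2.75415107e+01,  9.14851080e+01,  1.92032529e-04,
        6.10262586e+01, -2.66883450e+00]), 'joint_velocities': array([ 0.04608527, -0.17741442, -0.09689033,  0.03794417,  0.01885585,
        0.10954202]), 'joint_efforts': array([ 1.16486528e-03, -9.51161385e+01, -4.30456889e+01, -6.76394893e-05,
        8.40881432e-03, -2.03475543e-05]), 'position': array([0.24742935, 0.60073164, 0.23082312]), 'tcp_rot': array([-1.79947188e+02, -2.62985952e-03,  1.57609760e+02]), 'contact_force': array([-0.62442546,  0.35932471,  0.79676539]), 'ft_torque': array([-0.02538458, -0.02771994,  0.01449124]), 'grasp_force': 0.0, 'finger_gap': 0.08541844396213445} 0.0187
top0 (array([ 0.25414307, -0.02456787,  1.40893252]), array([ 2.16987716e-01,  1.28044325e-04, -9.76174326e-01]))
side0 (array([ 0.43712568, -1.26743147,  0.87287929]), array([ 0.07504569,  0.84924717, -0.52263504]))
wrist0 (array([0.18257599, 0.62955066, 0.37307587]), array([ 0.2637006 , -0.09968228, -0.95944017]))
```

View pics/top0x.png

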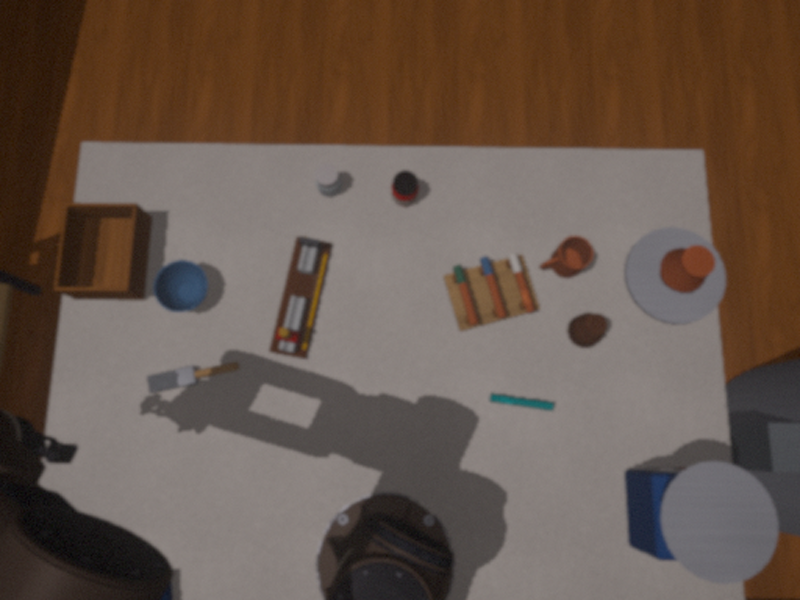

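View pics/side0x.png

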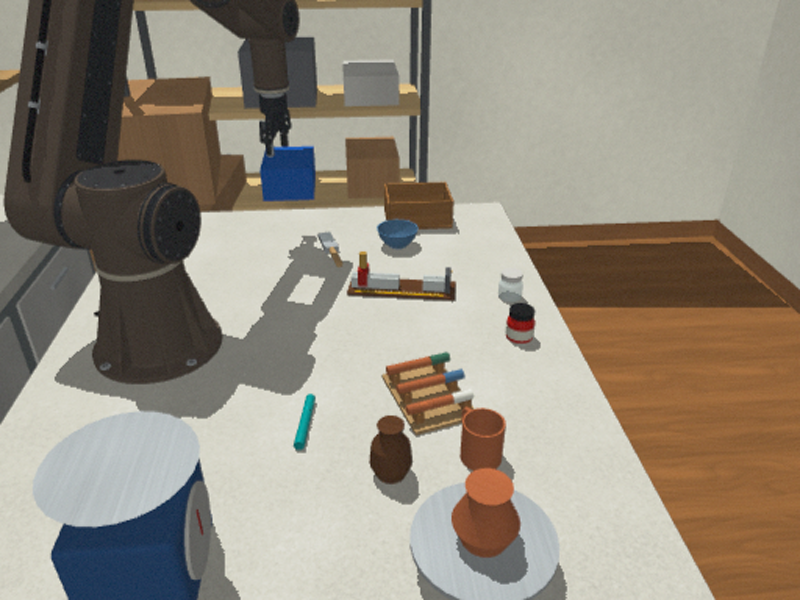

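Top view (800x600): rods on the rest run from about (460,270)/(470,320) green and (488,262)/(502,315) blue to (515,258)/(528,308) white. The gauge spans (315,240) to (290,355), with its stop at the top and the jaw and brass knob near (286,340). Candidates for the rod: green (465,295), blue (494,287), white (522,283) and the turquoise stick (522,402, not part of the job). I choose the white-ended rod and check it in an enlarged crop.

Run:
```python
from h import *
t=cv2.imread('pics/top0.png');s=cv2.imread('pics/side0.png')
def c(i,x,y,w,h,k):return cv2.resize(i[y:y+h,x:x+w],None,fx=k,fy=k,interpolation=cv2.INTER_CUBIC)
A=np.hstack([c(t,280,158,70,55,5.7)[:300,:395],c(t,168,146,60,90,3.33)[:300,:195]])
B=np.hstack([c(s,240,220,70,60,5)[:300,:350],c(s,220,155,75,42,6)[:252,:450]]) if 0 else None
b1=c(s,240,220,66,60,5); b2=c(s,220,155,76,42,6)
M=np.zeros((600,800,3),np.uint8); M[:A.shape[0],:A.shape[1]]=A; M[300:300+b1.shape[0],:b1.shape[1]]=b1; M[300:300+b2.shape[0],335:335+b2.shape[1]]=b2
cv2.imwrite('pics/crop1.png',M)
```

```text
(no output)
```

View pics/crop1.png

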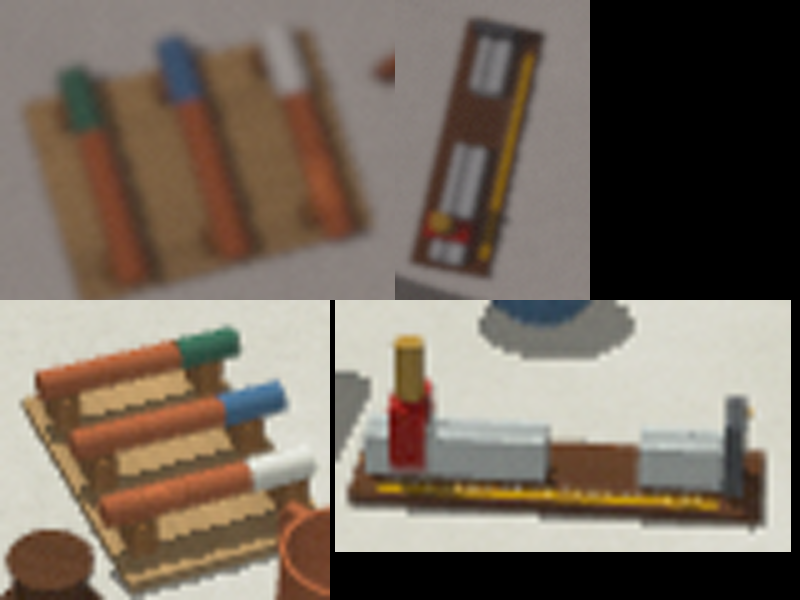

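Crop: the white rod's axis in the top view runs from (329.5,164) to (339,197.5), and in the side view from (302,252.5) to (261.5,262.5). The white-ended rod lies nearest the mug. The gauge shows its jaw at the rear and its stop at +x.

Run:
```python
from h import *
np.set_printoptions(precision=4,suppress=True)
w=tri([('top0',(329.3,164)),('side0',(302,252.3))]);p=tri([('top0',(339,197)),('side0',(261.6,262.2))])
print('rod ends',w,p,np.linalg.norm(w[0]-p[0]))
for u in((329.3,164),(339,197)): print(atz('top0',u,.04))
C=np.array([atz('top0',u,.01) for u in((190.8,151.4),(213,155.9),(172.5,224.7),(196.5,229.2))]);print(C)
m=C.mean(0);d=C[:2].mean(0)-C[2:].mean(0);print('gauge',m,np.linalg.norm(d),np.degrees(np.arctan2(d[1],d[0])))
print('knob',tri([('top0',(181.5,212.7)),('side0',(232.3,161.7))]),atz('top0',(181.5,212.7),.1035))
print('stop top',tri([('top0',(202,153.5)),('side0',((735-335)/6+220,(400-300)/6+155))]))
```

```text
rod ends (array([ 0.6641, -0.2805,  0.0424]), [np.float64(0.0018406992527579174), np.float64(0.0018406992527577866)]) (array([ 0.5419, -0.3117,  0.04  ]), [np.float64(0.002799572022898111), np.float64(0.0027995720228976943)]) 0.1261827781395264
[ 0.6629 -0.2809  0.04  ]
[ 0.5448 -0.3116  0.04  ]
[[0.7122 0.2135 0.01  ]
 [0.6964 0.1326 0.01  ]
 [0.4444 0.2649 0.01  ]
 [0.4298 0.1806 0.01  ]]
gauge [0.5707 0.1979 0.01  ] 0.27180220188234216 -10.531227426823554
knob (array([0.4729, 0.2185, 0.103 ]), [np.float64(0.0012087858812443095), np.float64(0.001208785881244395)]) [0.4716 0.2183 0.1035]
stop top (array([0.6828, 0.1629, 0.0796]), [np.float64(0.0003481476212480561), np.float64(0.0003481476212481648)])
```

```bash
python3 -m jog '[[[-0.0373,-0.0384,0.0015,0,0,0,60],[-0.0373,-0.0384,0.0015,0,0,0,60],[-0.0373,-0.0384,0.0015,0,0,0,60],[-0.0373,-0.0384,0.0015,0,0,0,60],[-0.0373,-0.0384,0.0015,0,0,0,60],[-0.0373,-0.0384,0.0015,0,0,0,60],[-0.0373,-0.0384,0.0015,0,0,0,60],[-0.0373,-0.0384,0.0015,0,0,0,60],[-0.0373,-0.0384,0.0015,0,0,0,60],[-0.0373,-0.0384,0.0015,0,0,0,60],[-0.0373,-0.0384,0.0015,0,0,0,60],[-0.0373,-0.0384,0.0015,0,0,0,60],[-0.0373,-0.0384,0.0015,0,0,0,60],[-0.0373,-0.0384,0.0015,0,0,0,60],[-0.0373,-0.0384,0.0015,0,0,0,60],[-0.0373,-0.0384,0.0015,0,0,0,60],[-0.0373,-0.0384,0.0015,0,0,0,60],[-0.0373,-0.0384,0.0015,0,0,0,60]]]'
python3 -m jog '[[[0,0,0,0,0,-0.92,60],[0,0,0,0,0,-0.92,60],[0,0,0,0,0,-0.92,60],[0,0,0,0,0,-0.92,60],[0,0,0,0,0,-0.92,60],[0,0,0,0,0,-0.92,60],[0,0,0,0,0,-0.92,60],[0,0,0,0,0,-0.92,60],[0,0,0,0,0,-0.92,60],[0,0,0,0,0,-0.92,60],[0,0,0,0,0,0,60],[0,0,0,0,0,0,60]]]'
python3 - <<'E'
from h import *
cam('wrist','w1');cv2.imwrite('pics/w1x.png',cv2.resize(cv2.imread('pics/w1.png'),(800,600),interpolation=cv2.INTER_CUBIC))
s=readout.sense();print(s['position'],s['tcp_rot'],s['finger_gap'],s['joints'])
print(proj('w1',[[.604,-.296,.04],[.664,-.2805,.04],[.542,-.3117,.04]])*800/512)
E
```

```text
time_s: 2.4
position: [0.6054, -0.2956, 0.204]
tcp_rot: [180.0, -0.0, 157.6]
contact_force: [0.9, -0.1, 0.8]
finger_gap: 0.051
grasp_force: 0.0
time_s: 3.9
position: [0.605, -0.2938, 0.2042]
tcp_rot: [180.0, -0.0, -165.7]
contact_force: [-0.6, -0.9, -0.2]
finger_gap: 0.0513
grasp_force: 0.0
[ 0.60499623 -0.29381961  0.20417523] [ 1.79991148e+02 -1.01362333e-02 -1.65664396e+02] 0.05120757353433663 [-2.84856632e+01  3.07847337e+01  8.98185762e+01 -4.60770274e-04
  5.94101420e+01 -1.32821032e+02]
[[391.05877879 271.43442823]
 [391.53288408 350.38711242]
 [390.95825    180.29151007]]
```

View pics/w1x.png

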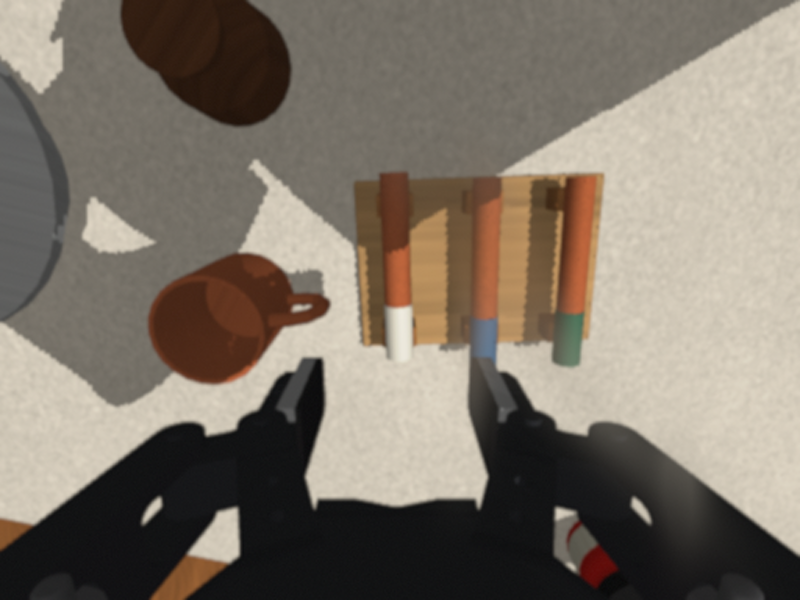

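Wrist view (800x600): the white rod's axis runs from (400,355) at the white end to (393,178) at the plain end. The mug handle tip is at (328,305), left of the finger lane.

Run:
```python
from h import *
k=.64
np.set_printoptions(precision=4,suppress=True)
W=atz('w1',(400.*k,353*k),.042);P=atz('w1',(394*k,178*k),.042);B=atz('w1',(399*k,306*k),.046)
yaw=np.degrees(np.arctan2(*(W-P)[1::-1]));print(W,P,B,np.linalg.norm(W-P),yaw)
print(tri([('w1',(400*k,355*k)),('side0',(302,252.3))]),tri([('w1',(393.5*k,178*k)),('side0',(261.6,262.2))]))
u=(W-P)[:2]/np.linalg.norm((W-P)[:2]); g=W[:2]-.068*u; print('grasp',g)
s=readout.sense();R=Ro.from_euler('xyz',s['tcp_rot'],degrees=True).as_matrix()
print(R.T@(np.array([*g,.021])-s['position']))
```

```text
[ 0.6637 -0.2739  0.042 ] [ 0.54  -0.31   0.042] [ 0.6263 -0.2843  0.046 ] 0.12884013520291185 16.29602984755111
(array([ 0.6676, -0.2728,  0.0365]), [np.float64(4.450712308902159e-05), np.float64(4.4507123089084084e-05)]) (array([ 0.5397, -0.3103,  0.0381]), [np.float64(0.0004045171899838455), np.float64(0.0004045171899837242)])
grasp [ 0.5984 -0.293 ]
[0.0062 0.0024 0.1832]
```

```bash
python3 -m jog '[[[0.0025,0.001,0,0,0,-0.25,48],[0.0025,0.001,0.013,0,0,-0.25,48],[0,0,0.025,0,0,0,48],[0,0,0.025,0,0,0,48],[0,0,0.025,0,0,0,48],[0,0,0.025,0,0,0,48],[0,0,0.02,0,0,0,48],[0,0,0.01,0,0,0,48],[0,0,0,0,0,0,48],[0,0,0,0,0,0,48]]]'
python3 - <<'E'
from h import *
cam('wrist','w2');cv2.imwrite('pics/w2x.png',cv2.resize(cv2.imread('pics/w2.png'),(640,480),interpolation=cv2.INTER_CUBIC))
E
```

```text
time_s: 5.2
position: [0.6002, -0.2934, 0.0621]
tcp_rot: [-180.0, 0.0, -163.6]
contact_force: [-0.6, -0.7, 0.7]
finger_gap: 0.0414
grasp_force: 0.0
```

View pics/w2x.png

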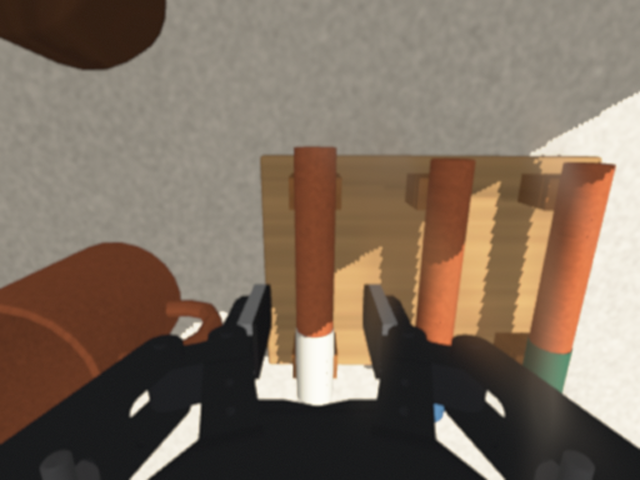

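The rod (x≈315) is centred between the fingertips (268 and 366). The mug handle tip is near (222,318), so I check its clearance.

Run:
```python
from h import *
p=tri([('w1',(328*.64,303*.64)),('w2',(221*.8,322*.8))]);s=readout.sense();R=Ro.from_euler('xyz',s['tcp_rot'],degrees=True).as_matrix()
print(p,R.T@(p[0]-s['position']))
```

```text
(array([ 0.64063755, -0.3354519 ,  0.03485787]), [np.float64(0.0005240029327127644), np.float64(0.0005240029327127158)]) [-0.02683587 -0.05160997  0.02745598]
```

```bash
python3 -m jog '[[[0,0,0.015,0,0,0,48],[0,0,0.015,0,0,0,48],[0,0,0.011,0,0,0,48],[0,0,0,0,0,0,48],[0,0,0,0,0,0,0],[0,0,0,0,0,0,0],[0,0,0,0,0,0,0],[0,0,0,0,0,0,0],[0,0,0,0,0,0,0],[0,0,0,0,0,0,0]]]'
```

```text
time_s: 6.5
position: [0.6007, -0.2942, 0.0213]
tcp_rot: [-179.9, 0.1, -163.6]
contact_force: [0.4, -5.6, 1.7]
finger_gap: 0.0185
grasp_force: 58.7
```

```bash
python3 -m jog '[[[0,0,-0.01,0,0,0,0],[0,0,-0.02,0,0,0,0],[0,0,-0.03,0,0,0,0],[0,0,-0.03,0,0,0,0],[0,0,-0.03,0,0,0,0],[0,0,-0.02,0,0,0,0],[-0.006,0.022,0,0,0,0,0],[-0.012,0.0435,0,0,0,0,0],[-0.0125,0.045,0,0,0,0,0],[-0.0125,0.045,0,0,0,0,0],[-0.0125,0.045,0,0,0,0,0],[-0.0125,0.045,0,0,0,0,0],[-0.0125,0.045,0,0,0,0,0],[-0.0125,0.045,0,0,0,0,0],[-0.0125,0.045,0,0,0,0,0],[-0.0125,0.045,0,0,0,0,0],[-0.0125,0.045,0,0,0,0,0],[0,0,0,0,0,0,0]]]'
python3 -m jog '[[[0,0,0,0,0,0.84,0],[0,0,0,0,0,0.84,0],[0,0,0,0,0,0.84,0],[0,0,0,0,0,0.84,0],[0,0,0,0,0,0.84,0],[0,0,0,0,0,0.84,0],[0,0,0,0,0,0.84,0],[0,0,0,0,0,0.84,0],[0,0,0,0,0,0,0],[0,0,0,0,0,0,0]]]'
python3 - <<'E'
from h import *
cam('wrist','w3');cam('side','s3');cv2.imwrite('pics/w3x.png',cv2.resize(cv2.imread('pics/w3.png'),(800,600),interpolation=cv2.INTER_CUBIC))
s=readout.sense();print(s['position'],s['tcp_rot'],s['finger_gap'])
E
```

```text
time_s: 8.75
position: [0.5906, 0.1987, 0.1603]
tcp_rot: [180.0, -0.0, -163.4]
contact_force: [0.5, -0.7, -1.2]
finger_gap: 0.0176
grasp_force: 58.8
time_s: 10.0
position: [0.5916, 0.1948, 0.1603]
tcp_rot: [-180.0, -0.0, 169.6]
contact_force: [-0.0, -0.1, 0.1]
finger_gap: 0.0179
grasp_force: 58.8
[0.59176865 0.19493287 0.16031852] [-1.79995164e+02 -9.22536113e-03  1.69579081e+02] 0.01849508169715443
```

View pics/w3x.png

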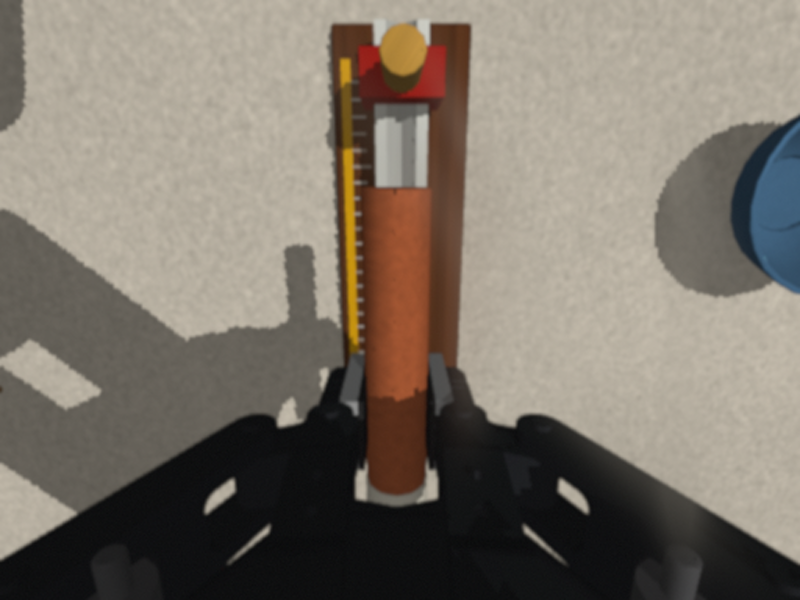

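Wrist view: the rod axis is at x≈398, and the bar and base centre at x≈401.5. The jaw's front top edge is at y≈98, the knob top at (403,50), and the base's rear edge at y≈24. The groove looks parallel to the rod.

Run:
```python
from h import *
np.set_printoptions(precision=4,suppress=True)
k=.64;s=readout.sense();R=Ro.from_euler('xyz',s['tcp_rot'],degrees=True).as_matrix();T=s['position']
tool=lambda p:R.T@(p-T)
q={'bar150':(401.5,150,.04),'bar110':(401.5,105,.04),'rear':(401,24,.01),'base360':(402,360,.01),'knobtop':(403,50,.1035),'jawfront':(402.5,98,.0635),'rodplain':(397.5,188,.187),'rod300':(398,300,.187),'barcut?':(401.5,187,.04)}
for n,(u,v,z) in q.items():
    p=atz('w3',(u*k,v*k),z);print(n,p,tool(p))
print('knob tri',tri([('w3',(403*k,50*k)),('side0',(232.3,161.7))]))
i=cv2.imread('pics/s3.png');cv2.imwrite('pics/s3x.png',cv2.resize(i[110:200,200:310],None,fx=7,fy=6.6,interpolation=cv2.INTER_CUBIC))
```

```text
bar150 [0.5102 0.2149 0.04  ] [0.0838 0.0049 0.1203]
bar110 [0.4866 0.2191 0.04  ] [0.1078 0.0048 0.1203]
rear [0.4386 0.2278 0.01  ] [0.1566 0.0046 0.1503]
base360 [0.6532 0.1899 0.01  ] [-0.0613  0.0062  0.1503]
knobtop [0.4748 0.2211 0.1035] [0.1197 0.0046 0.0568]
jawfront [0.4867 0.2193 0.0635] [0.1077 0.005  0.0968]
rodplain [0.5261 0.2091 0.187 ] [ 0.0671  0.0021 -0.0267]
rod300 [0.556  0.2038 0.187 ] [ 0.0368  0.0023 -0.0267]
barcut? [0.5305 0.2112 0.04  ] [0.0632 0.0049 0.1203]
knob tri (array([0.4743, 0.2212, 0.1018]), [np.float64(0.0001555485157571066), np.float64(0.0001555485157569219)])
```

View pics/s3x.png

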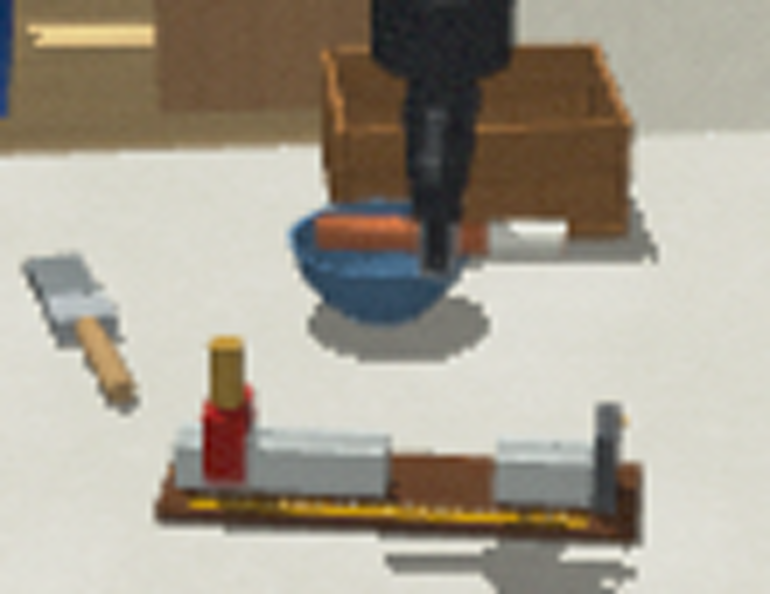

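The side crop shows the rod held level. Its white end is at (567,240) and the stop's upper near face edge at (597,408). I work out the gap.

Run:
```python
from h import *
np.set_printoptions(precision=4,suppress=True)
s=readout.sense();R=Ro.from_euler('xyz',s['tcp_rot'],degrees=True).as_matrix();T=s['position']
def plane(px,y):  # intersect with tool plane y=const
    o,d=ray('s3',(px[0]/7+200-.4,px[1]/6.6+110-.4)); o=R.T@(o-T);d=R.T@d; return o+d*(y-o[1])/d[1]
print('white end axis',plane((567,238),.0022),'plain',plane((316,233),.0022),'near side pts')
print('stop top near edge',plane((597,408),.0048-.022),'bar cut edges',plane((390,490),.0048-.015),plane((496,500),.0048-.015))
```

```text
white end axis [-0.0678  0.0022 -0.0214] plain [ 0.0699  0.0022 -0.0179] near side pts
stop top near edge [-0.0887 -0.0172  0.0787] bar cut edges [ 0.0274 -0.0102  0.1457] [-0.0336 -0.0102  0.1491]
```

```bash
python3 -m jog '[[[0,0.0013,0.01,0,0,0,0],[0,0.0013,0.02,0,0,0,0],[0,0,0.025,0,0,0,0],[0,0,0.025,0,0,0,0],[0,0,0.02,0,0,0,0],[0,0,0.012,0,0,0,0],[0,0,0.008,0,0,0,0],[0,0,0.005,0,0,0,0],[0,0,0.003,0,0,0,0],[0,0,0.002,0,0,0,0],[0,0,0.001,0,0,0,0],[0,0,0.001,0,0,0,0],[0,0,0,0,0,0,0],[0,0,0,0,0,0,0]]]'
```

```text
time_s: 11.85
position: [0.5925, 0.1976, 0.0284]
tcp_rot: [180.0, 0.0, 169.5]
contact_force: [-0.0, 0.2, -0.7]
finger_gap: 0.0176
grasp_force: 58.8
```

```bash
python3 -m jog '[[[0,0,0.0008,0,0,0,0],[0,0,0.0007,0,0,0,0],[0,0,0,0,0,0,0],[0,0,0,0,0,0,0]]]'
python3 - <<'E'
from h import *
cam('wrist','w4');cam('side','s4')
a=cv2.resize(cv2.imread('pics/w4.png'),(560,420),interpolation=cv2.INTER_CUBIC)
b=cv2.resize(cv2.imread('pics/s4.png')[140:200,215:300],(560,360),interpolation=cv2.INTER_CUBIC)[170:,:]
cv2.imwrite('pics/v4.png',np.vstack([a[:400],b]))
E
```

```text
time_s: 12.35
position: [0.5925, 0.1975, 0.0268]
tcp_rot: [-180.0, 0.0, 169.5]
contact_force: [-0.2, 0.4, -0.2]
finger_gap: 0.0185
grasp_force: 58.8
```

View pics/v4.png

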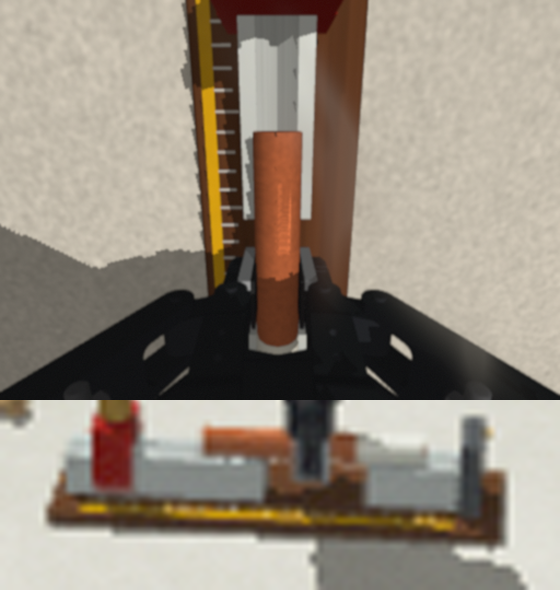

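The rod lies centred over the groove (x≈277 both), well clear of the jaw and short of the stop. I lower it a touch more and let go.

```bash
python3 -m jog '[[[0,0,0.0007,0,0,0,0],[0,0,0.0005,0,0,0,0],[0,0,0,0,0,0,0],[0,0,0,0,0,0,0]]]'
```

```text
time_s: 12.95
position: [0.5926, 0.1976, 0.0263]
tcp_rot: [180.0, 0.0, 169.5]
contact_force: [-3.3, -1.2, 12.0]
finger_gap: 0.0182
grasp_force: 60.1
```

```bash
python3 -m jog '[[[0,0,0,0,0,0,25],[0,0,0,0,0,0,35],[0,0,0,0,0,0,48],[0,0,0,0,0,0,48],[0,0,0,0,0,0,48],[0,0,-0.01,0,0,0,48],[0,0,-0.02,0,0,0,48],[0,0,-0.03,0,0,0,48],[0,0,-0.03,0,0,0,48],[0,0,-0.025,0,0,0,48],[0,0,-0.01,0,0,0,48],[0.02,0,0,0,0,0,48],[0.02,0,0,0,0,0,48],[0,0,0,0,0,0,48],[0,0,0,0,0,0,48]]]'
python3 - <<'E'
from h import *
np.set_printoptions(precision=4,suppress=True)
cam('wrist','w5');cam('side','s5')
s=readout.sense();R=Ro.from_euler('xyz',s['tcp_rot'],degrees=True).as_matrix();print(s['position'],R.T@(np.array([.4743,.2212,.07])-s['position']))
a=cv2.resize(cv2.imread('pics/w5.png'),(560,420),interpolation=cv2.INTER_CUBIC)
b=cv2.resize(cv2.imread('pics/s5.png')[140:200,215:300],(560,360),interpolation=cv2.INTER_CUBIC)[170:,:]
cv2.imwrite('pics/v5.png',np.vstack([a[:400],b]))
E
```

```text
time_s: 14.82
position: [0.5538, 0.2049, 0.1508]
tcp_rot: [180.0, 0.0, 169.5]
contact_force: [0.4, 0.4, -0.2]
finger_gap: 0.041
grasp_force: 0.0
[0.5539 0.2048 0.1506] [0.0813 0.0017 0.0806]
```

View pics/v5.png

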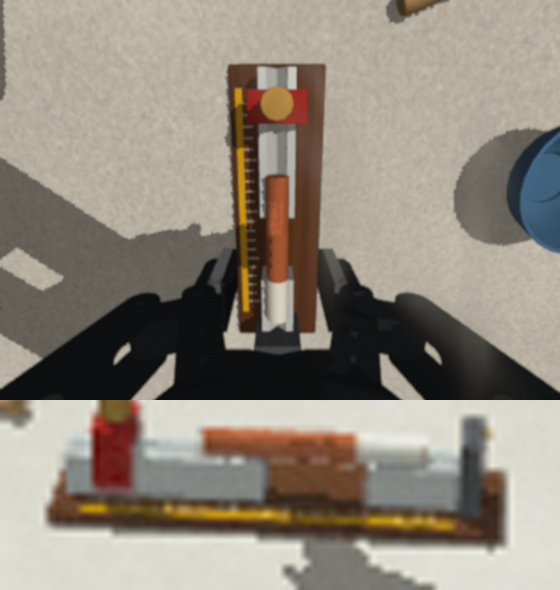

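The rod lies in the groove, its white end (277,325) about 2 cm short of the stop and its plain end at (277,178). The knob top is at (277,102).

Run:
```python
from h import *
np.set_printoptions(precision=4,suppress=True)
s=readout.sense();R=Ro.from_euler('xyz',s['tcp_rot'],degrees=True).as_matrix();T=s['position'];k=512/560
for n,u,v,z in(('knob',277,102,.1035),('jawfront',277,124,.0635),('plain',277,176,.052),('white',277,327,.046),('rear',277,65,.01)):
    p=atz('w5',(u*k,v*k),z);print(n,p,R.T@(p-T))
o=np.load('pics/s5.npz')
def sd(px,y):
    o,d=ray('s5',(px[0]*85/560+215-.4,(px[1]-400+170)/6+140-.4)); o=R.T@(o-T);d=R.T@d; return o+d*(y-o[1])/d[1]
print(sd((428,452),.002),sd((205,440),.002),sd((463,422),.002-.022))
```

```text
knob [0.4738 0.2214 0.1035] [0.0818 0.0018 0.0471]
jawfront [0.4865 0.2191 0.0635] [0.0689 0.0018 0.0871]
plain [0.5263 0.2117 0.052 ] [0.0284 0.0018 0.0986]
white [0.6716 0.1849 0.046 ] [-0.1194  0.0018  0.1047]
rear [0.4389 0.2278 0.01  ] [0.1173 0.0017 0.1406]
[-0.1072  0.002   0.1057] [0.0286 0.002  0.1043] [-0.1278 -0.02    0.0698]
```

```bash
python3 -m jog '[[[0.02,0.0018,0,0,0,0,48],[0.03,0,0,0,0,0,48],[0.0315,0,0,0,0,0,48],[0,0,0.015,0,0,0,48],[0,0,0.025,0,0,0,48],[0,0,0.02,0,0,0,48],[0,0,0.015,0,0,0,48],[0,0,0.006,0,0,0,48],[0,0,0,0,0,0,48],[0,0,0,0,0,0,0],[0,0,0,0,0,0,0],[0,0,0,0,0,0,0],[0,0,0,0,0,0,0],[0,0,0,0,0,0,0],[0,0,0,0,0,0,0]]]'
```

```text
time_s: 16.8
position: [0.4724, 0.2198, 0.0703]
tcp_rot: [-179.9, -0.1, 169.6]
contact_force: [-3.4, -20.8, 14.5]
finger_gap: 0.0187
grasp_force: 58.1
```

```bash
python3 -m jog '[[[0,-0.0005,-0.0005,0,0,0,0],[0,-0.0003,-0.0003,0,0,0,0],[0,0,0,0,0,0,0],[0,0,0,0,0,0,0]]]'
```

```text
time_s: 17.3
position: [0.4725, 0.2196, 0.0705]
tcp_rot: [-179.9, -0.1, 169.5]
contact_force: [-0.9, -10.4, -3.8]
finger_gap: 0.0181
grasp_force: 58.9
```

```bash
python3 -m jog '[[[0,-0.0006,0.0002,0,0,0,0],[0,0,0,0,0,0,0],[-0.002,0,0,0,0,0,0],[-0.003,0,0,0,0,0,0],[-0.003,0,0,0,0,0,0],[-0.003,0,0,0,0,0,0],[-0.003,0,0,0,0,0,0],[-0.003,0,0,0,0,0,0],[-0.003,0,0,0,0,0,0],[-0.003,0,0,0,0,0,0],[-0.003,0,0,0,0,0,0],[-0.002,0,0,0,0,0,0],[-0.001,0,0,0,0,0,0],[0,0,0,0,0,0,0],[0,0,0,0,0,0,0]]]'
```

```text
time_s: 19.18
position: [0.5011, 0.2143, 0.0705]
tcp_rot: [-180.0, -0.0, 169.5]
contact_force: [-2.0, -5.3, 0.1]
finger_gap: 0.0186
grasp_force: 59.3
```

```bash
python3 -m jog '[[[-0.002,-0.0003,0,0,0,0,0],[-0.002,0,0,0,0,0,0],[-0.002,0,0,0,0,0,0],[-0.001,0,0,0,0,0,0],[-0.001,0,0,0,0,0,0],[-0.001,0,0,0,0,0,0],[-0.001,0,0,0,0,0,0],[-0.001,0,0,0,0,0,0],[-0.001,0,0,0,0,0,0],[-0.001,0,0,0,0,0,0],[-0.001,0,0,0,0,0,0],[-0.0015,0,0,0,0,0,0],[-0.0015,0,0,0,0,0,0],[-0.0015,0,0,0,0,0,0],[-0.0015,0,0,0,0,0,0],[-0.0015,0,0,0,0,0,0],[-0.0015,0,0,0,0,0,0],[-0.0015,0,0,0,0,0,0],[-0.001,0,0,0,0,0,0],[0,0,0,0,0,0,0]]]'
python3 - <<'E'
from h import *
cam('wrist','w6');cam('side','s6')
b=cv2.resize(cv2.imread('pics/s6.png')[150:200,215:300],(800,470),interpolation=cv2.INTER_CUBIC)
cv2.imwrite('pics/v6.png',b)
s=readout.sense();print(s['position'],s['contact_force'])
E
```

```text
time_s: 21.68
position: [0.5266, 0.2096, 0.0705]
tcp_rot: [-180.0, -0.0, 169.5]
contact_force: [-2.4, -4.7, 2.9]
finger_gap: 0.0184
grasp_force: 59.6
[0.52663771 0.20964523 0.07049337] [-3.42897244 -4.81747974  2.32028354]
```

View pics/v6.png

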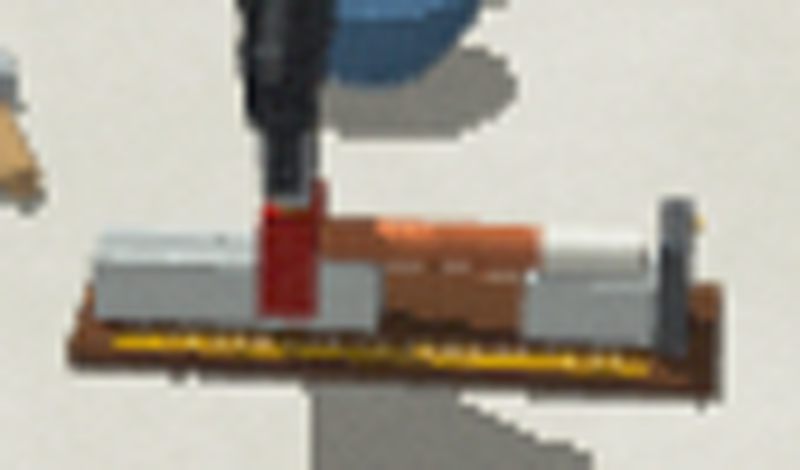

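The jaw (front at x≈320) touches the rod's plain end. The white end (643) is still several millimetres short of the stop (660). I creep on.

```bash
python3 -m jog '[[[-0.001,-0.0003,0,0,0,0,0],[-0.001,0,0,0,0,0,0],[-0.0005,0,0,0,0,0,0],[-0.0005,0,0,0,0,0,0],[0,0,0,0,0,0,0]]]'; python3 -m jog '[[[-0.0005,0,0,0,0,0,0],[-0.0005,0,0,0,0,0,0],[0,0,0,0,0,0,0]]]'
python3 - <<'E'
from h import *
cam('side','s7');cam('wrist','w7')
g=cv2.imread('pics/s7.png')[172:186,270:292]
print(g[:,:,1])
E
```

```text
time_s: 22.4
position: [0.5297, 0.209, 0.0705]
tcp_rot: [180.0, 0.0, 169.5]
contact_force: [-3.2, -2.7, 5.9]
finger_gap: 0.0184
grasp_force: 59.9
time_s: 22.78
position: [0.5307, 0.2089, 0.0705]
tcp_rot: [180.0, 0.0, 169.5]
contact_force: [-3.5, -2.6, 5.4]
finger_gap: 0.0182
grasp_force: 59.9
[[217 220 221 219 220 221 220 221 222 220 220 220 220 221 216 126  95  96
  138 217 219 218]
 [210 213 212 215 221 222 224 223 221 219 219 219 221 222 216 127 100  97
  111 194 221 220]
 [117 132 140 187 233 232 233 232 229 231 231 231 228 227 215 125  95  97
  110 182 221 220]
 [100 101 116 183 230 230 231 231 233 235 235 237 236 235 218 123  94  98
  136 217 219 220]
 [ 81  83  90 146 196 195 196 199 199 200 201 201 202 203 206  77  80  87
  131 218 217 216]
 [ 73  71  78 117 156 158 162 160 162 161 163 164 165 167 161  60  62  78
  151 219 217 218]
 [ 76 108  85 113 145 146 147 146 146 150 147 147 150 144  99  64  62  74
  153 218 220 219]
 [102 188 129 130 127 127 128 125 129 131 136 134 135 137 124  59  60  75
  140 206 208 213]
 [ 93 134 133 133 134 138 135 139 154 156 152 155 153 154 144  61  62  66
   97 102 109 150]
 [ 97 135 137 135 135 134 137 137 134 136 132 133 136 133 109  64  63  63
   65  70  77 121]
 [109 136 136 135 136 138 136 135 136 137 136 132 134 134 109  62  63  62
   60  71  72 108]
 [106 136 134 135 137 135 138 135 137 137 136 135 135 131 111  66  64  62
   44  65  67 108]
 [105 132 134 136 135 133 135 136 133 137 136 133 135 136 108  63  63  58
   40  41  46 112]
 [ 94 126 123 127 131 130 130 130 134 133 130 130 132 128  90  61  63  58
   40  43  52 110]]
```

```bash
python3 -m jog '[[[-0.0004,0,0,0,0,0,0],[-0.0004,0,0,0,0,0,0],[0,0,0,0,0,0,0]]]'
```

```text
time_s: 23.25
position: [0.5315, 0.2087, 0.0704]
tcp_rot: [180.0, 0.0, 169.5]
contact_force: [-3.7, -2.6, 5.5]
finger_gap: 0.0183
grasp_force: 59.9
```

```bash
python3 -m jog '[[[-0.0004,0,0,0,0,0,0],[-0.0002,0,0,0,0,0,0],[0,0,0,0,0,0,0]]]'
```

```text
time_s: 23.62
position: [0.5321, 0.2086, 0.0704]
tcp_rot: [180.0, 0.0, 169.5]
contact_force: [-2.6, -1.6, 6.4]
finger_gap: 0.0189
grasp_force: 59.9
```

```bash
python3 -m jog '[[[-0.0004,0,0,0,0,0,0],[-0.0002,0,0,0,0,0,0],[0,0,0,0,0,0,0]]]'
```

```text
time_s: 24.0
position: [0.5327, 0.2085, 0.0705]
tcp_rot: [180.0, 0.0, 169.5]
contact_force: [-3.4, -2.0, 5.8]
finger_gap: 0.0181
grasp_force: 59.9
```

```bash
python3 -m jog '[[[-0.0003,0,0,0,0,0,0],[-0.0002,0,0,0,0,0,0],[0,0,0,0,0,0,0]]]'
```

```text
time_s: 24.38
position: [0.5332, 0.2084, 0.0705]
tcp_rot: [180.0, 0.0, 169.5]
contact_force: [-3.2, -2.4, 6.1]
finger_gap: 0.0183
grasp_force: 59.9
```

```bash
python3 -m jog '[[[-0.0003,0,0,0,0,0,0],[-0.0002,0,0,0,0,0,0],[0,0,0,0,0,0,0]]]'
```

```text
time_s: 24.75
position: [0.5337, 0.2083, 0.0705]
tcp_rot: [180.0, 0.0, 169.5]
contact_force: [-2.9, -2.2, 5.6]
finger_gap: 0.0187
grasp_force: 59.9
```

```bash
python3 -m jog '[[[-0.0002,0,0,0,0,0,0],[-0.0002,0,0,0,0,0,0],[0,0,0,0,0,0,0]]]'
```

```text
time_s: 25.12
position: [0.5338, 0.2083, 0.0705]
tcp_rot: [180.0, 0.0, 169.5]
contact_force: [-5.3, -1.4, 6.5]
finger_gap: 0.0185
grasp_force: 60.0
```

Contact: the force has risen and the advance has stalled. I press slightly more and hold.

```bash
python3 -m jog '[[[-0.0001,0,0,0,0,0,0],[0,0,0,0,0,0,0],[0,0,0,0,0,0,0],[0,0,0,0,0,0,0]]]'; python3 -m jog '[[[0,0,0,0,0,0,0],[0,0,0,0,0,0,0],[0,0,0,0,0,0,0],[0,0,0,0,0,0,0]]]'; python3 -m jog '[[[0,0,0,0,0,0,0],[0,0,0,0,0,0,0],[0,0,0,0,0,0,0],[0,0,0,0,0,0,0]]]'
```

```text
time_s: 25.62
position: [0.5339, 0.2083, 0.0705]
tcp_rot: [180.0, -0.0, 169.5]
contact_force: [-5.4, -1.5, 7.1]
finger_gap: 0.0182
grasp_force: 60.0
time_s: 26.12
position: [0.5339, 0.2083, 0.0704]
tcp_rot: [180.0, -0.0, 169.5]
contact_force: [-6.0, -1.9, 6.6]
finger_gap: 0.0181
grasp_force: 60.0
time_s: 26.62
position: [0.5338, 0.2083, 0.0704]
tcp_rot: [180.0, -0.0, 169.5]
contact_force: [-5.3, -1.8, 6.5]
finger_gap: 0.0183
grasp_force: 60.0
```

```bash
python3 -m jog '[[[-0.0002,0,0,0,0,0,0],[0,0,0,0,0,0,0],[0,0,0,0,0,0,0],[0,0,0,0,0,0,0],[0,0,0,0,0,0,0],[0,0,0,0,0,0,0],[0,0,0,0,0,0,0],[0,0,0,0,0,0,0],[0,0,0,0,0,0,0],[0,0,0,0,0,0,0]]]'
python3 - <<'E'
from h import *
cam('side','s8')
print(cv2.imread('pics/s8.png')[172:182,280:289,1])
E
```

```text
time_s: 27.88
position: [0.5339, 0.2083, 0.0705]
tcp_rot: [180.0, -0.0, 169.5]
contact_force: [-7.2, -1.3, 8.7]
finger_gap: 0.0181
grasp_force: 60.0
[[220 221 219 220 217 126  93 102 139]
 [220 220 220 222 217 122  96  98 111]
 [231 230 229 227 222 126  94 101 110]
 [236 236 236 236 231 126  93  98 135]
 [202 202 206 204 197  79  79  86 127]
 [163 165 167 169 163  66  65  75 153]
 [145 146 150 146 128  65  60  75 148]
 [136 134 137 135 123  64  63  75 145]
 [156 155 155 153 145  62  61  67  98]
 [136 135 137 135 110  64  61  66  68]]
```

Held at about 4 N on the stop with no further advance. I let go and rise.

```bash
python3 -m jog '[[[0,0,0,0,0,0,20],[0,0,0,0,0,0,30],[0,0,0,0,0,0,48],[0,0,0,0,0,0,48],[0,0,0,0,0,0,48],[0,0,-0.01,0,0,0,48],[0,0,-0.02,0,0,0,48],[0,0,-0.03,0,0,0,48],[0,0,-0.03,0,0,0,48],[0,0,-0.02,0,0,0,48],[0.02,0,-0.01,0,0,0,48],[0.03,0,0,0,0,0,48],[0.02,0,0,0,0,0,48],[0,0,0,0,0,0,48],[0,0,0,0,0,0,48]]]'
python3 - <<'E'
from h import *
cam('wrist','w9');cam('side','s9')
a=cv2.resize(cv2.imread('pics/w9.png'),(427,320),interpolation=cv2.INTER_CUBIC)
b=cv2.resize(cv2.imread('pics/s9.png')[165:195,225:300],(700,280),interpolation=cv2.INTER_CUBIC)
M=np.zeros((600,700,3),np.uint8);M[:320,:427]=a;M[320:]=b;cv2.imwrite('pics/v9.png',M)
print(readout.sense()['contact_force'])
E
```

```text
time_s: 29.8
position: [0.4658, 0.221, 0.1903]
tcp_rot: [180.0, 0.0, 169.6]
contact_force: [-0.2, 0.0, 0.1]
finger_gap: 0.041
grasp_force: 0.0
[-0.13405262 -0.11146174 -0.98222798]
```

View pics/v9.png

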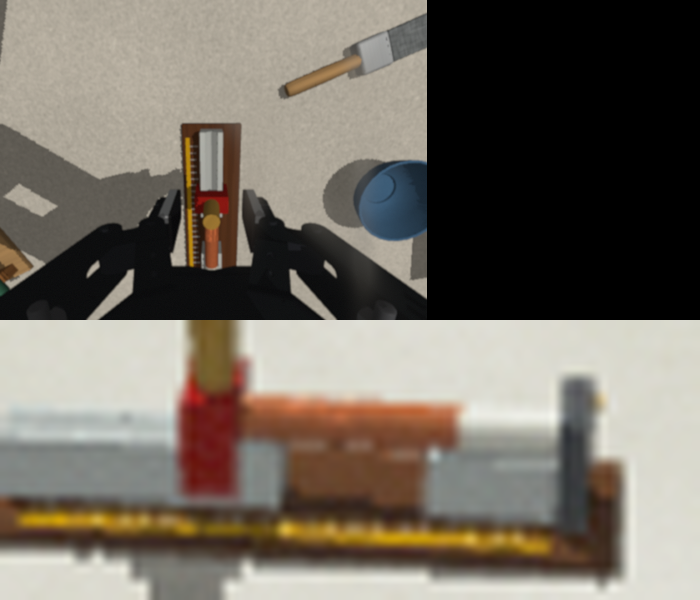

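The white end reaches the stop at (562,425), the jaw sits against the rod's plain end, and the robot is clear.

```bash
python3 -c "
from rig import job
print(job.sign_off())"
```

```text
the job is handed in; nothing more can be done
None
```

I laid the white-ended rod in the groove, slid the jaw until its white end touched the stop, held it there at about 2–4 N for over two seconds, and let go; the job was handed in at about 30 s, verdict not shown.

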